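# Lock the twist lid of the tall stoneware jar at a pottery stall

## Task

The tall jar on the stall table is sold: lock its lid for the journey by turning the wooden bar on top about a quarter turn clockwise (seen from above) until it clicks home, with the bar in line with the jar's two ears, then let go. Leave the lid of the short, wide jar as it is.

Things in the scene. Friction and masses are not known exactly. Their poses are not given: they have to be found in the camera images.
- tall_jar_lid (a joint): turn of the tall jar's lid, rad, growing clockwise seen from above: 0 unlocked, 1.5 locked at the end stop; starts at 0.05 to 0.3. It turns freely (0.015 N m) to about 0.97, then a spring catch resists (up to 0.2 N m) until 1.2; past that it snaps the lid on to 1.45 or more, against the stop at 1.5. Let go before 1.2, it springs back to about 0.95. It cannot be lifted off.
- tall_jar_bar (a point): centre of the wooden bar on the tall jar's lid, on the turning axis, half-way up the bar, about 183 mm above the table. The bar is an upright fin 64 mm long (this point's x axis), 16 mm thick (y), 40 mm tall (z up); its foot is on the flat lid 20 mm below this point. It turns with the lid.
- tall_jar: cream stoneware jar with thin blue bands, 112 mm across, 150 mm tall to its 13 mm thick, 110 mm wide lid; it stands fast. Origin: centre of its underside, z up. Two ears stick out 26 mm at +y and -y (within 5 deg), 24 to 62 mm below the lid, with a steel catch at the rim above each. The bar lies across the ears' line unlocked, along it locked.
- short_jar_bar_end (a point): on the lid of the short, wide jar (not to be turned): a point in one end of its bar, 30 mm from the lid's axis (this point's x axis points away from the axis), half-way up the bar, about 118 mm above the table. Same make and same bar, but 144 mm across and 85 mm tall to the lid; it too stands fast. Either jar may be on the left.
Mind the look-alikes: they are no part of the job. Leave any black or purple look-alike of the tall_jar alone.

How it is judged:
By the outcome, as a careful person would: the job done as asked, in the order asked, and still so for the second after the job is handed in, with the robot touching nothing.
It also fails if it takes over 29 s, if anything falls off the work surface, if the arm or the gripper's body presses on something with over 40 N, if the wrist force passes 120 N, or if a joint passes its speed limit or range.

## Robot

A 7-joint arm with a two-finger parallel gripper is mounted at the origin on the work surface. World frame = base frame: x ahead of the robot, y to its left, z up, the work surface at z = 0. Lengths are in mm, angles in rad, forces in N, time in s.
With the tool pointing down it reaches from about 400 to 900 mm from the base axis. Payload 5.6 kg.
Tool frame: the origin (TCP) lies between the finger pads; the fingertips stand 8 mm ahead of it and the grasp point (between the pads) lies 11 mm behind it; x points along the fingers, y is the direction in which the jaws open and shut, and the axes are right-handed (so a half turn about x gives the same grasp; the last joint's range is limited). The gripper opens to 92 mm and grips with 3 to 60 N. Pads are 20 mm wide; open, the fingers measure 128 mm over their backs; the gripper's body (75 mm by 189 mm) begins 69 mm behind the grasp point.
Start: joints at [1.152, 0.468, -0.012, 1.603, 0.006, 1.071, -0.056], TCP at [238.521, -604.662, 222.592] pointing down, gripper open.
Joint ranges: [-2.53, 2.53], [-0.31, 2.02], [-1.57, 1.55], [0.28, 2.44], [-1.29, 4.43], [0.15, 1.84], [-2.92, 2.92]. Speed limits (rad/s): [2.57, 2.57, 3.14, 3.14, 3.14, 3.14, 3.14].

## Interface

Orientations are given as a rotation vector (axis times angle).
In Python, from cell import * gives the robot as it stands.
- The arm moves only by the tool arm_command, never from a script. Its arguments are lists of equal length, an entry for each row: "delta_pos": the shift along the world's x, y, z in cm, a list of three; "rot": the turn, a rotation vector about the world's x, y, z in rad, a list of three; "hand": the closure, from -1 (fully open) to 1 (shut). In form: {"delta_pos": [[tx, ty, tz], ...], "rot": [[wx, wy, wz], ...], "hand": [hand, ...]}. A call has 1 to 10 rows; each row is the pose to reach, as a shift and turn from the pose commanded when the call began; what a row does not reach only later rows make up. A row lasts 1/10 s, in which the tool goes at most 50 mm and 8.59 degrees, less where a joint would pass 70% of its speed; a pose out of reach is approached as far as the arm can. A call with a gripper value outside its range is refused whole. The fingers move at their own pace and stop on an object; the grip force is fixed at half the most. Time passes only in rows, so rows that repeat a pose let the fingers close. It gives the time, the measured TCP pose, the force and the opening at its end, in the units of the state.
- sense(): the state, without advancing time (a new reading comes with each control period).
- capture(name): name is "side" or "top" or "wrist"; returns a dict with "img" (420x560x3 uint8, red, green, blue), "range_z" (420x560 float32, mm along the optical axis (not along the pixel's ray), 0 where there is no reading), "mtx" (3x3 intrinsics, pixels), "cam_to_world" (4x4, takes a point from camera to world coordinates). Camera axes: x right, y up, looking along -z (the intrinsics and any distortion apply to the point x, -y, -z); pixel columns grow to the right and rows downward; lengths in mm; the calibration is good to about 2 mm. A picture is of the moment at which its call begins.
- hand_in(): hands the job in, once; it reports no verdict.
The state is a dict: "time": time; "joints": joint angles; "joint_velocities": joint speeds; "joint_torque": joint torques, N m; "eef_pos": TCP position; "eef_rot": TCP orientation; "wrist_force": force on the tool from outside, world axes, zero at the start; "ft_torque": the same for the moment, N m; "finger_gap": opening from 0.0 (shut) to 1.0 (fully open).
Only numpy, scipy, OpenCV 4.12 (cv2) and the standard library are available. Lean on these libraries where they do the work, as an engineer would, in place of code of your own. Each camera call takes 0.05 s, during which the arm holds its last target.

## Working session

There is one attempt and no reset: what is moved stays moved. The work goes in short steps, Python scripts to look and compute and a tool call to move; the robot and the scene stay as the last step left them, time stands still between calls to the robot, and variables do not carry over. Pictures are saved under pics/ and viewed, and the job is handed in when it is done.

Besides the shell and the picture viewer there is one more tool, called after "Request:" as a command line: name --argument value ..., lists and objects as JSON in quotes. arm_command: Moves the arm, as the interface text tells. Its arguments: {"type":"object","properties":{"delta_pos":{"type":"array"},"rot":{"type":"array"},"hand":{"type":"array"}},"required":["delta_pos","rot","hand"]}

```bash
mkdir -p pics; ls
python3 - <<'E'
from cell import *
import cv2
s=sense(); print({k:s[k] for k in ("time","eef_pos","eef_rot","wrist_force","finger_gap")})
for n in("side","top"):
    c=capture(n); cv2.imwrite(f"pics/{n}0.png",c["img"][:,:,::-1]); print(n,c["mtx"],c["cam_to_world"].round(3)); 
    import numpy as np; np.savez(f"{n}0.npz",**c)
E
```

```text
pics
{'time': 0.0, 'eef_pos': array([ 238.27400225, -604.12144961,  221.61918624]), 'eef_rot': array([ 2.01621354,  0.38519838, -2.01718719]), 'wrist_force': array([0.33069987, 0.06949434, 0.30437218]), 'finger_gap': 1.0029343873951102}
side [[412.21918085   0.         279.48583222]
 [  0.         412.21918085 213.07541332]
 [  0.           0.           1.        ]] [[-8.170000e-01  5.490000e-01 -1.740000e-01  2.976110e+02]
 [-5.760000e-01 -7.770000e-01  2.540000e-01  3.449680e+02]
 [ 4.000000e-03  3.080000e-01  9.510000e-01  1.129696e+03]
 [ 0.000000e+00  0.000000e+00  0.000000e+00  1.000000e+00]]
top [[440.83835396   0.         280.74683018]
 [  0.         440.83835396 206.38465464]
 [  0.           0.           1.        ]] [[ 2.000000e-02  9.880000e-01 -1.540000e-01  3.159480e+02]
 [-1.000000e+00  1.700000e-02 -2.300000e-02  8.298200e+01]
 [-2.000000e-02  1.550000e-01  9.880000e-01  1.180314e+03]
 [ 0.000000e+00  0.000000e+00  0.000000e+00  1.000000e+00]]
```

View pics/top0.png

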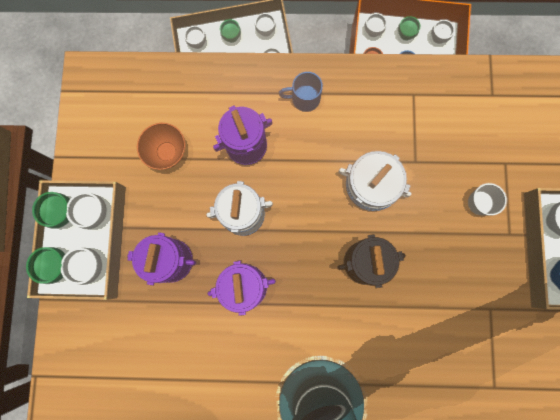

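View pics/side0.png

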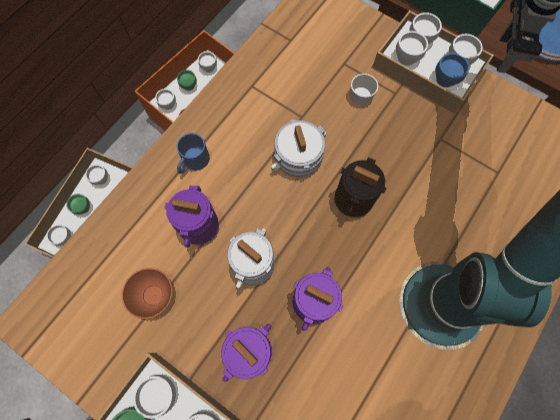

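The top view shows the two cream jars: tall and narrow at (238,208), short and wide at (378,182). The look-alikes are purple at (242,130), (160,258) and (240,288), and black at (373,262). I choose (238,208) and will measure its bar, checking with a close crop.

```bash
cat > h.py <<'E'
import numpy as np, cv2
def load(n): return dict(np.load(n))
def ray_plane(c,uv,z):
    uv=np.atleast_2d(np.asarray(uv,float)); K=c["mtx"];T=c["cam_to_world"]
    d=np.c_[(uv[:,0]-K[0,2])/K[0,0],-(uv[:,1]-K[1,2])/K[1,1],-np.ones(len(uv))]@T[:3,:3].T
    o=T[:3,3]; return o+d*((z-o[2])/d[:,2])[:,None]
def pts(c,us,vs):
    K=c["mtx"];T=c["cam_to_world"]; r=c["range_z"][vs,us]
    p=np.c_[(us-K[0,2])/K[0,0]*r,-(vs-K[1,2])/K[1,1]*r,-r]
    return p@T[:3,:3].T+T[:3,3]
E
python3 - <<'E'
from h import *
for n,roi in(("top",(200,175,280,240)),("side",(220,225,280,290))):
    c=load(n+"0.npz"); x0,y0,x1,y1=roi
    im=c["img"][y0:y1,x0:x1]
    cv2.imwrite(f"pics/{n}_crop.png",cv2.resize(im,None,fx=7,fy=7,interpolation=cv2.INTER_CUBIC)[:,:,::-1])
    i=im.astype(int)
    hsv=cv2.cvtColor(im,cv2.COLOR_RGB2HSV)
    m=((hsv[...,1]>100)&(hsv[...,0]<20)).astype(np.uint8)
    nn,l,st,ce=cv2.connectedComponentsWithStats(m)
    cx=np.array([(x1-x0)/2,(y1-y0)/2])
    # component nearest centre
    k=1+np.argmin([np.linalg.norm(ce[j]-cx)+(1e3 if st[j][4]<60 else 0) for j in range(1,nn)])
    vs,us=np.nonzero(l==k); us+=x0; vs+=y0
    P=pts(c,us,vs); print(n,len(us),st[k],"z pct",np.percentile(P[:,2],[5,50,90]))
    t=P[:,2]>195
    q=ray_plane(c,np.c_[us[t],vs[t]],203) 
    mu=P[t].mean(0); r=cv2.minAreaRect(q[:,:2].astype(np.float32))
    w=np.linalg.eigh(np.cov(q[:,:2].T)); a=w[1][:,1]
    print("n",t.sum(),"mean depth",mu,"raycast mean",q.mean(0),"rect",r,"angle deg",np.degrees(np.arctan2(a[1],a[0]))%180)
E
```

```text
top 2945 [   0    0   80   65 2945] z pct [-3.14180279  0.6305766   3.72084532]
n 18 mean depth [ 315.94782052   82.98228723 1180.31362874] raycast mean [470.61989208 204.1573977  203.        ] rect ((466.5173034667969, 199.38088989257812), (140.2056427001953, 161.7095489501953), 5.5628204345703125) angle deg 114.13837413474548
side 1725 [   0    0   60   65 1725] z pct [-4.1410438  -0.65304084  2.02471864]
n 5 mean depth [ 297.61136492  344.96837573 1129.69568623] raycast mean [480.61046127 205.97212736 203.        ] rect ((494.54693603515625, 202.6220703125), (169.30625915527344, 62.329124450683594), 70.52703094482422) angle deg 75.53706090705052
```

Run:
```python
from h import *
for n,roi in(("top",(195,170,285,245)),("side",(215,220,290,295))):
    c=load(n+"0.npz"); x0,y0,x1,y1=roi
    im=c["img"][y0:y1,x0:x1]
    hsv=cv2.cvtColor(im,cv2.COLOR_RGB2HSV)
    m=((hsv[...,1]>90)&(hsv[...,0]<20)).astype(np.uint8)
    nn,l,st,ce=cv2.connectedComponentsWithStats(m,connectivity=4)
    for k in range(1,nn):
        if not 30<st[k][4]<1000: continue
        vs,us=np.nonzero(l==k); us+=x0; vs+=y0
        P=pts(c,us,vs); print(n,k,st[k],"z pct",np.percentile(P[:,2],[5,50,90]))
        t=(P[:,2]>197)&(P[:,2]<230)
        if t.sum()<20: continue
        q=ray_plane(c,np.c_[us[t],vs[t]],203)
        r=cv2.minAreaRect(q[:,:2].astype(np.float32))
        a=np.linalg.eigh(np.cov(q[:,:2].T))[1][:,1]
        print(" n",t.sum(),"medz",np.median(P[t,2]),"mean depth",P[t].mean(0),"ray mean",q.mean(0),"rect",r,"ang",np.degrees(np.arctan2(a[1],a[0]))%180)
    # lid: white pixels with z 155..172
    vs,us=np.mgrid[y0:y1,x0:x1]; vs=vs.ravel();us=us.ravel(); P=pts(c,us,vs)
    t=(P[:,2]>157)&(P[:,2]<170)&(hsv[...,1].ravel()<60); print(" lid rect",cv2.minEnclosingCircle(P[t,:2].astype(np.float32)),np.median(P[t],0))
    t=(P[:,2]>195)&(P[:,2]<215);print(" bar by depth",t.sum(),P[t].mean(0),cv2.minAreaRect(P[t,:2].astype(np.float32)))
    g=cv2.resize(im,None,fx=7,fy=7,interpolation=cv2.INTER_CUBIC)[:,:,::-1]; cv2.imwrite(f"pics/{n}_crop.png",g)
```

```text
top 2 [ 36  20  10  28 192] z pct [193.11433017 202.86369954 205.71749014]
 n 173 medz 203.23415593847028 mean depth [473.5113661  208.84004171 203.11356893] ray mean [473.52721497 208.85716958 203.        ] rect ((473.5341796875, 208.91192626953125), (14.1392822265625, 62.28488540649414), 85.35871124267578) ang 175.61171421337036
 lid rect ((476.59124755859375, 210.81484985351562), 64.84642791748047) [472.22991562 203.81923846 162.8334113 ]
 bar by depth 205 [473.45786999 209.82453698 202.96280913] ((473.7071228027344, 210.07534790039062), (16.164321899414062, 63.12508010864258), 85.34294128417969)
side 2 [ 23  20  23  23 206] z pct [191.16792826 201.83780722 203.60372351]
 n 183 medz 202.06709736169387 mean depth [472.45819722 211.6663036  201.92731858] ray mean [472.25715293 211.81925536 203.        ] rect ((473.2937927246094, 211.82266235351562), (15.896221160888672, 63.18653869628906), 85.45538330078125) ang 174.48332167611332
 lid rect ((475.1988830566406, 211.00926208496094), 64.90758514404297) [470.79822906 218.32040917 161.63008888]
 bar by depth 196 [473.6365207  211.58657044 201.73286945] ((473.8757019042969, 211.13113403320312), (16.316577911376953, 64.0285873413086), 85.89562225341797)
```

View pics/top_crop.png

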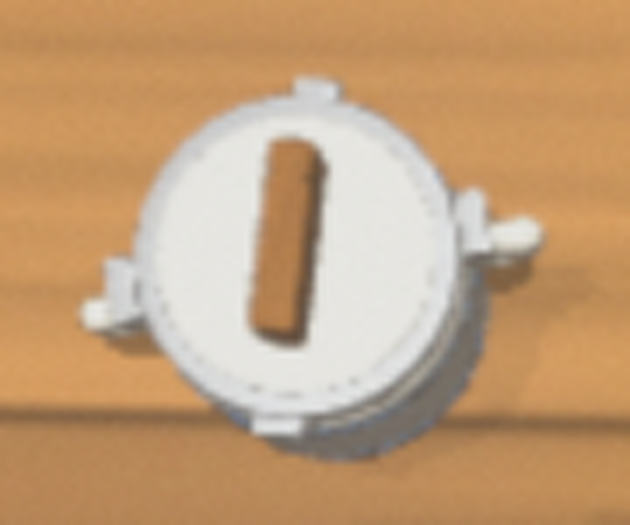

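View pics/side_crop.png

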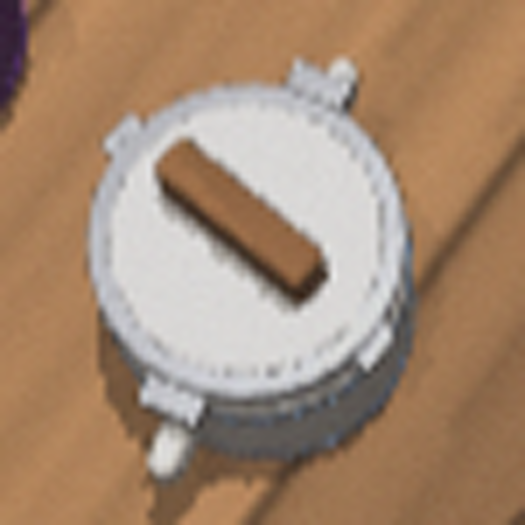

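Run:
```python
from scipy.spatial.transform import Rotation as R
import numpy as np
from h import *
from cell import *
s=sense(); M=R.from_rotvec(s["eef_rot"]).as_matrix(); print(M.round(3)); 
print("tool y yaw",np.degrees(np.arctan2(M[1,1],M[0,1])), "tcp az",np.degrees(np.arctan2(s["eef_pos"][1],s["eef_pos"][0])))
for n,e in(("top",[(211.4,210.7),(263.3,201.7)]),):
    c=load(n+"0.npz"); q=ray_plane(c,e,150); d=q[1]-q[0]; print(q,np.degrees(np.arctan2(d[1],d[0]))%180)
c=load("side0.npz"); q=ray_plane(c,[(215+320/7,220+85/7),(215+173/7,220+398/7)],150);d=q[1]-q[0]; print(q,np.degrees(np.arctan2(d[1],d[0]))%180)
```

```text
[[-0.001  0.367 -0.93 ]
 [ 0.001 -0.93  -0.367]
 [-1.    -0.002  0.   ]]
tool y yaw -68.47271877198108 tcp az -68.47526924679728
[[463.60418676 271.40326706 150.        ]
 [487.28079955 148.84919177 150.        ]] 100.9344449149095
[[486.07926989 150.29368067 150.        ]
 [462.13905323 268.21022534 150.        ]] 101.47658678191584
```

Request:
arm_command --delta_pos '[[3.1,3.7,0.7],[6.2,7.4,1.4],[9.3,11.1,2.1],[12.4,14.8,2.8],[15.5,18.5,3.5],[18.6,22.2,4.2],[21.7,25.9,4.9],[24.8,29.6,5.6],[27.9,33.3,6.3],[31,37,7]]' --rot '[[0,0,0.14],[0,0,0.28],[0,0,0.42],[0,0,0.56],[0,0,0.7],[0,0,0.84],[0,0,0.98],[0,0,1.12],[0,0,1.26],[0,0,1.4]]' --hand '[-1,-1,-1,-1,-1,-1,-1,-1,-1,-1]'

```text
time: 1.1
eef_pos: [549.2, -233.1, 292.7]
eef_rot: [1.053, 1.302, -1.053]
wrist_force: [1.0, 0.2, 0.2]
finger_gap: 1.001
```

Request:
arm_command --delta_pos '[[-0.7,4.5,0],[-1.5,9,0],[-2.2,13.5,0],[-3,18,0],[-3.8,22.5,0],[-4.5,27,0],[-5.3,31.5,0],[-6,36,0],[-6.8,40.5,0],[-7.5,44.5,0]]' --rot '[[0,0,0.13],[0,0,0.26],[0,0,0.39],[0,0,0.52],[0,0,0.65],[0,0,0.78],[0,0,0.91],[0,0,1.04],[0,0,1.17],[0,0,1.28]]' --hand '[-1,-1,-1,-1,-1,-1,-1,-1,-1,-1]'

```text
time: 2.1
eef_pos: [472.6, 212.3, 292.6]
eef_rot: [0.063, 1.57, -0.063]
wrist_force: [1.0, 0.6, 0.1]
finger_gap: 0.999
```

Run:
```python
from cell import *
from h import *
from scipy.spatial.transform import Rotation as R
c=capture("wrist"); np.savez("w1.npz",**c); cv2.imwrite("pics/w1.png",c["img"][:,:,::-1])
s=sense(); M=R.from_rotvec(s["eef_rot"]).as_matrix(); print(s["time"],s["eef_pos"],np.degrees(np.arctan2(M[1,1],M[0,1])),M[:,0],s["joints"].round(3) if hasattr(s["joints"],"round") else s["joints"])
hsv=cv2.cvtColor(c["img"],cv2.COLOR_RGB2HSV)
vs,us=np.nonzero((c["range_z"]>0)); P=pts(c,us,vs)
t=(P[:,2]>195)&(P[:,2]<212)&(np.hypot(P[:,0]-473,P[:,1]-210)<45)
q=P[t]; print(t.sum(),q.mean(0),np.median(q[:,2]),cv2.minAreaRect(q[:,:2].astype(np.float32)))
```

```text
2.15 [470.16263242 219.34834338 293.12283677] 86.10459669762886 [-2.50816578e-04  5.14315436e-03 -9.99986742e-01] [ 0.257  0.305 -0.904  1.797  0.255  1.161  0.776]
1793 [473.90710125 210.94984154 202.31749527] 202.49281438662084 ((475.5386657714844, 210.61842346191406), (15.4552583694458, 63.55316925048828), 85.81453704833984)
```

View pics/w1.png

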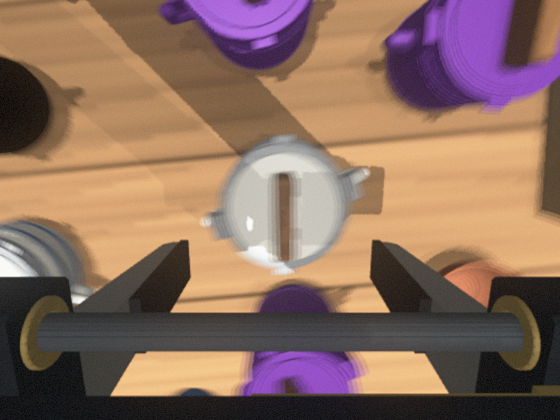

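The wrist view shows the cream tall jar's bar upright at (285,215) between the open jaws, agreeing with the top and side measurements (about 474, 210.6). The arm was still settling when I captured, so I settle first and then start the descent.

Request:
arm_command --delta_pos '[[0,0.1,0],[0,0.1,0],[0,0.1,0],[0,0.1,-2],[0,0.1,-4],[0,0.1,-6],[0,0.1,-6],[0,0.1,-6]]' --rot '[[0,0,0],[0,0,0],[0,0,0],[0,0,0],[0,0,0],[0,0,0],[0,0,0],[0,0,0]]' --hand '[-1,-1,-1,-1,-1,-1,-1,-1]'

```text
time: 2.95
eef_pos: [474.0, 210.5, 232.9]
eef_rot: [0.069, 1.57, -0.069]
wrist_force: [0.8, 1.1, 0.1]
finger_gap: 1.001
```

Run:
```python
from cell import *
from h import *
from scipy.spatial.transform import Rotation as R
s=sense(); M=R.from_rotvec(s["eef_rot"]).as_matrix(); print(s["time"],s["eef_pos"],np.degrees(np.arctan2(M[1,1],M[0,1])),M[:,0],s["joint_velocities"])
c=capture("wrist"); cv2.imwrite("pics/w2.png",c["img"][:,:,::-1])
vs,us=np.nonzero((c["range_z"]>0)); P=pts(c,us,vs)
t=(P[:,2]>195)&(P[:,2]<210)&(np.hypot(P[:,0]-473,P[:,1]-210)<45)
q=P[t]; print(t.sum(),q.mean(0),np.median(q[:,2]),cv2.minAreaRect(q[:,:2].astype(np.float32)))
```

```text
2.95 [473.97182296 210.45130827 232.87357219] 84.9690951583877 [-1.89858936e-04 -1.44515331e-04 -9.99999972e-01] [-0.00194147 -0.01555878 -0.01299172 -0.02155102 -0.00150531  0.00101643
  0.00074668]
2959 [473.59314032 211.12100169 202.28494657] 202.47663516491417 ((475.5391540527344, 210.84719848632812), (15.92436695098877, 63.59914016723633), 85.44470977783203)
```

View pics/w2.png

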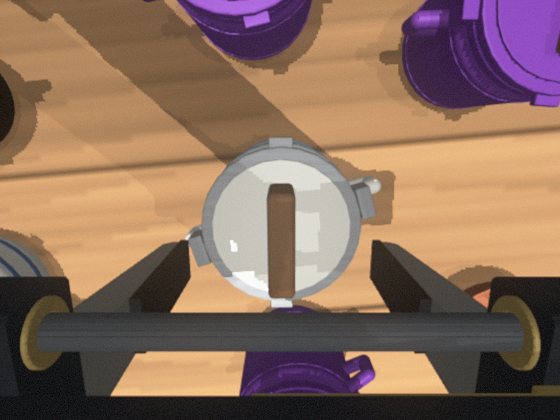

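The bar at (281,240) lies centred between the jaws with the lid clear, so I go down and close.

Request:
arm_command --delta_pos '[[0,0,-2],[0,0,-4],[0,0,-5.7],[0,0,-5.7],[0,0,-5.7],[0,0,-5.7],[0,0,-5.7],[0,0,-5.7],[0,0,-5.7],[0,0,-5.7]]' --rot '[[0,0,0],[0,0,0],[0,0,0],[0,0,0],[0,0,0],[0,0,0],[0,0,0],[0,0,0],[0,0,0],[0,0,0]]' --hand '[-1,-1,-1,-1,-1,1,1,1,1,1]'

```text
time: 4.0
eef_pos: [473.6, 211.3, 175.8]
eef_rot: [0.068, 1.569, -0.067]
wrist_force: [0.8, 0.4, -0.5]
finger_gap: 0.587
```

Run:
```python
from cell import *
s=sense(); print({k:s[k] for k in ("time","eef_pos","eef_rot","wrist_force","ft_torque","finger_gap","joints")})
```

```text
{'time': 4.0, 'eef_pos': array([473.61137884, 211.3050574 , 175.76529338]), 'eef_rot': array([ 0.06750329,  1.56939972, -0.06748725]), 'wrist_force': array([ 0.75976877,  0.3806428 , -0.45414641]), 'ft_torque': array([ 0.01736503, -0.12917147, -0.02024415]), 'finger_gap': 0.5868274136476775, 'joints': array([ 0.17793462,  0.44138698, -0.81956201,  1.92608158,  0.39655671,
        0.94212502,  0.6522151 ])}
```

Still closing; hold on.

Request:
arm_command --delta_pos '[[0,0,0],[0,0,0],[0,0,0],[0,0,0],[0,0,0],[0,0,0],[0,0,0],[0,0,0]]' --rot '[[0,0,0],[0,0,0],[0,0,0],[0,0,0],[0,0,0],[0,0,0],[0,0,0],[0,0,0]]' --hand '[1,1,1,1,1,1,1,1]'

```text
time: 4.8
eef_pos: [473.5, 211.1, 175.6]
eef_rot: [0.067, 1.57, -0.068]
wrist_force: [-0.7, -2.2, 2.3]
finger_gap: 0.172
```

Run:
```python
from cell import *
s=sense(); print({k:s[k] for k in ("time","eef_pos","eef_rot","wrist_force","ft_torque","finger_gap","joints")})
```

```text
{'time': 4.8, 'eef_pos': array([473.45795952, 211.10444877, 175.58122793]), 'eef_rot': array([ 0.06722499,  1.56986395, -0.06786827]), 'wrist_force': array([-0.67999025, -2.15809939,  2.31876123]), 'ft_torque': array([-0.1897021 , -0.02113598,  0.06869761]), 'finger_gap': 0.17249800608386776, 'joints': array([ 0.17789739,  0.44156882, -0.81936739,  1.92630704,  0.39664602,
        0.94237048,  0.65217096])}
```

The opening of 0.1725 × 92 = 15.9 mm matches the 16 mm bar, so it is gripped. Now turn clockwise.

Request:
arm_command --delta_pos '[[0,0,0],[0,0,0],[0,0,0],[0,0,0],[0,0,0],[0,0,0],[0,0,0],[0,0,0],[0,0,0],[0,0,0]]' --rot '[[0,0,-0.08],[0,0,-0.16],[0,0,-0.24],[0,0,-0.32],[0,0,-0.4],[0,0,-0.48],[0,0,-0.56],[0,0,-0.64],[0,0,-0.7],[0,0,-0.7]]' --hand '[1,1,1,1,1,1,1,1,1,1]'

```text
time: 5.8
eef_pos: [474.2, 212.8, 175.6]
eef_rot: [0.617, 1.481, -0.612]
wrist_force: [4.0, 3.4, -4.0]
finger_gap: 0.175
```

Run:
```python
from cell import *
s=sense(); print({k:s[k] for k in ("time","eef_pos","eef_rot","wrist_force","ft_torque","finger_gap","joints")})
```

```text
{'time': 5.8, 'eef_pos': array([474.24286892, 212.80719256, 175.61341783]), 'eef_rot': array([ 0.61683934,  1.48115907, -0.61161145]), 'wrist_force': array([ 4.01438571,  3.36047962, -4.03209652]), 'ft_torque': array([ 0.6082565 , -0.68218684, -0.02007963]), 'finger_gap': 0.17464841384002772, 'joints': array([ 0.05980368,  0.3949741 , -0.66383047,  1.93192296,  0.30309761,
        0.91183502,  0.03095603])}
```

Request:
arm_command --delta_pos '[[0,0,0],[0,0,0],[0,0,0],[0,0,0],[0,0,0],[0,0,0],[0,0,0],[0,0,0],[0,0,0],[0,0,0]]' --rot '[[0,0,-0.07],[0,0,-0.14],[0,0,-0.21],[0,0,-0.28],[0,0,-0.35],[0,0,-0.42],[0,0,-0.49],[0,0,-0.56],[0,0,-0.56],[0,0,-0.56]]' --hand '[1,1,1,1,1,1,1,1,1,1]'

```text
time: 6.8
eef_pos: [475.5, 213.5, 175.6]
eef_rot: [1.046, 1.307, -1.035]
wrist_force: [8.1, 6.3, -8.2]
finger_gap: 0.17
```

Run:
```python
from cell import *
from h import *
from scipy.spatial.transform import Rotation as R
s=sense(); print({k:s[k] for k in ("time","eef_pos","eef_rot","wrist_force","ft_torque","finger_gap","joints")})
M=R.from_rotvec(s["eef_rot"]).as_matrix(); print(np.degrees(np.arctan2(M[1,1],M[0,1])))
for n in ("wrist","top"):
    c=capture(n); cv2.imwrite(f"pics/{n}3.png",c["img"][:,:,::-1])
    vs,us=np.nonzero((c["range_z"]>0)); P=pts(c,us,vs)
    t=(P[:,2]>198)&(P[:,2]<210)&(np.hypot(P[:,0]-474,P[:,1]-211)<36)
    q=P[t]; print(n,t.sum(), cv2.minAreaRect(q[:,:2].astype(np.float32)) if t.sum()>5 else None)
```

```text
{'time': 6.8, 'eef_pos': array([475.53587923, 213.49310814, 175.62933431]), 'eef_rot': array([ 1.04598839,  1.30699641, -1.03548666]), 'wrist_force': array([ 8.11433707,  6.26251838, -8.18996671]), 'ft_torque': array([ 0.90817109, -1.46741805,  0.01477344]), 'finger_gap': 0.17040390090380086, 'joints': array([-0.03304506,  0.3685463 , -0.54576253,  1.93618482,  0.24025459,
        0.89457272, -0.47311339])}
12.96752412216746
wrist 4837 ((479.4444274902344, 213.67523193359375), (43.89387893676758, 62.90571212768555), 34.289642333984375)
top 0 None
```

View pics/wrist3.png

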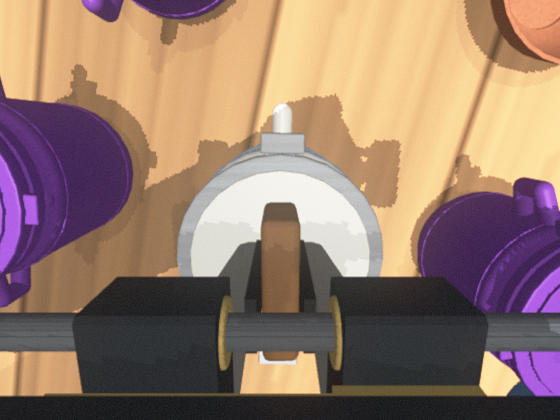

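The wrist view shows the bar (281,230) in line with the ear and catch at (283,125). A little more turn to make sure it seats against the stop, then read the torque.

Request:
arm_command --delta_pos '[[0,0,0],[0,0,0],[0,0,0]]' --rot '[[0,0,-0.03],[0,0,-0.05],[0,0,-0.05]]' --hand '[1,1,1]'

```text
time: 7.2
eef_pos: [475.6, 213.5, 175.6]
eef_rot: [1.082, 1.287, -1.071]
wrist_force: [7.8, 5.8, -9.0]
finger_gap: 0.173
```

Run:
```python
from cell import *
from h import *
from scipy.spatial.transform import Rotation as R
s=sense(); print({k:s[k] for k in ("time","eef_pos","wrist_force","ft_torque","finger_gap")})
M=R.from_rotvec(s["eef_rot"]).as_matrix(); print(np.degrees(np.arctan2(M[1,1],M[0,1])))
```

```text
{'time': 7.2, 'eef_pos': array([475.63125385, 213.52917255, 175.63921418]), 'wrist_force': array([ 7.83134042,  5.79484394, -8.96478655]), 'ft_torque': array([ 0.93239762, -1.6203961 ,  0.68916969]), 'finger_gap': 0.17308982007061344}
10.21393485710848
```

The moment about z rose to 0.69 N m, well over the catch's 0.2, so the lid is against the stop. I ease off slightly, open and retract.

Request:
arm_command --delta_pos '[[0,0,0],[0,0,0],[0,0,0],[0,0,0],[0,0,0],[0,0,0],[0,0,0],[0,0,0],[0,0,0],[0,0,0]]' --rot '[[0,0,0.03],[0,0,0.03],[0,0,0.03],[0,0,0.03],[0,0,0.03],[0,0,0.03],[0,0,0.03],[0,0,0.03],[0,0,0.03],[0,0,0.03]]' --hand '[1,-1,-1,-1,-1,-1,-1,-1,-1,-1]'

```text
time: 8.2
eef_pos: [473.5, 211.3, 175.6]
eef_rot: [1.057, 1.299, -1.057]
wrist_force: [0.3, 0.1, -0.3]
finger_gap: 0.93
```

Request:
arm_command --delta_pos '[[0,0,1],[0,0,3],[0,0,6],[0,0,9],[0,0,12],[0,0,12],[0,0,12],[0,0,12]]' --rot '[[0,0,0],[0,0,0],[0,0,0],[0,0,0],[0,0,0],[0,0,0],[0,0,0],[0,0,0]]' --hand '[-1,-1,-1,-1,-1,-1,-1,-1]'

```text
time: 9.0
eef_pos: [473.0, 211.0, 294.9]
eef_rot: [1.056, 1.3, -1.058]
wrist_force: [-1.0, 0.7, -0.0]
finger_gap: 0.999
```

Run:
```python
from cell import *
from h import *
s=sense(); print({k:s[k] for k in ("time","eef_pos","wrist_force","ft_torque","finger_gap")})
for n in ("wrist","side"):
    c=capture(n); cv2.imwrite(f"pics/{n}4.png",c["img"][:,:,::-1]); np.savez(n+"4.npz",**c)
    vs,us=np.nonzero((c["range_z"]>0)); P=pts(c,us,vs)
    t=(P[:,2]>196)&(P[:,2]<210)&(np.hypot(P[:,0]-474,P[:,1]-211)<40)
    q=P[t]; 
    if t.sum()>5:
        a=np.linalg.eigh(np.cov(q[:,:2].T))[1][:,1]
        print(n,t.sum(), cv2.minAreaRect(q[:,:2].astype(np.float32)),"ang",np.degrees(np.arctan2(a[1],a[0]))%180)
```

```text
{'time': 9.0, 'eef_pos': array([472.97992751, 210.97349798, 294.88367931]), 'wrist_force': array([-0.99193641,  0.70031183, -0.01260931]), 'ft_torque': array([-0.01114787, -0.07891644,  0.01490024]), 'finger_gap': 0.9986953905654686}
wrist 1772 ((475.70294189453125, 211.66229248046875), (15.524544715881348, 63.31549835205078), 12.356267929077148) ang 102.40700855789379
side 121 ((471.42950439453125, 223.40359497070312), (16.251989364624023, 39.487545013427734), 11.215555191040039) ang 101.7150499627254
```

View pics/wrist4.png

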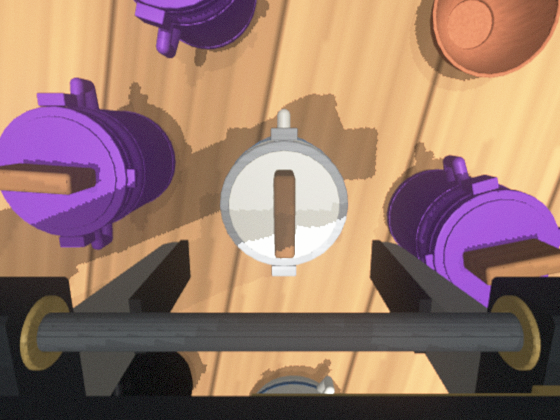

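The released bar, at (284,213) in the wrist view, lies at 102.4°, along the ears' line of 101.2°. A lid that had sprung back would be about 30° off, so it has locked. The gripper is clear, so I hand in.

Run:
```python
from cell import *
print(hand_in())
```

```text
the job is handed in; nothing more can be done
None
```

The tall cream jar's lid is locked, and the job was handed in at about 9.1 s. I gripped the bar, turned it clockwise until it met the stop, opened the gripper and rose 120 mm clear.

**Last checks**
- **Stop reached:** the turning moment climbed to 0.69 N m at the end, well over the 0.2 N m of the spring catch.
- **Turn kept after release:** the bar moved from about 175° to 102.4°, roughly 1.27 rad. That is within about 1° of the ears' line, measured at 101 to 101.5°. A lid that had sprung back would be about 30° off.
- **Second view:** the side camera saw only part of the bar, because the arm hid the rest, but its 101.7° agrees.
- **Forces:** readings stayed below about 15 N at the wrist, and were near zero after release.

The arm never went near the bar of the short, wide jar or the look-alikes, but I did not measure them again at the end. During the turn the tool drifted 2 to 3 mm sideways from its commanded centre; it returned once the jaws opened.

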